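# Shut and lock the supply case

### The arm

A 6-joint arm with a two-finger parallel gripper is mounted at the origin on a cart in front of the work surface, level with it; the furniture and walls round the work are solid. World frame = base frame: x ahead of the robot, y to its left, z up, the work surface at z = 0. Lengths are in m, angles in rad, forces in N, time in s.
With the tool pointing down it reaches from about 0.375 to 0.975 m from the base axis. Payload 3.8 kg.
Tool frame: the origin (TCP) lies on the centre line of the jaws, within the pads' length; the fingertips stand 25 mm ahead of it and the grasp point (between the pads) lies 6 mm ahead of it; z points along the fingers, y is the line along which they close (so a half turn about z gives the same grasp; the last joint's range is limited). The gripper opens to 85 mm and grips with 20 to 120 N. Pads are 22 mm wide; open, the fingers measure 114 mm over their backs; the gripper's body (76 mm by 85 mm) begins 54 mm behind the grasp point. The pads swing forward as they close: fully open they stand 13 mm farther back than shut.
Start: joints at [-1.213, 0.264, 1.604, -0, 1.274, -0.037], TCP at [0.26, -0.623, 0.256] pointing down, gripper open.
Joint ranges: [-2.63, 2.63], [-0.94, 2.18], [0.31, 2.57], [-1.31, 4.45], [0, 2.66], [-2.55, 2.55]. Speed limits (rad/s): [2.57, 2.57, 3.14, 3.14, 3.14, 3.14].

### API

Orientations are given as a rotation vector (axis times angle).
In Python, from workcell import bot gives the robot as it stands. The module is installed in compiled form; this text tells all that it offers.
- The arm moves only by the tool play_rows, never from a script. Its argument "commands" is a list that holds one entry, the list of rows, each a list of 7 numbers: the shift along the tool's x, y, z as a fraction of full scale, then the turn, a rotation vector about the tool's x, y, z as a fraction of full scale, then the closure, from -1 (fully open) to 1 (shut). A call has 1 to 8 rows; each row is the pose to reach, as a shift and turn from the pose commanded when the call began, along the tool's axes at that moment, turning the shorter way round; what a row does not reach only later rows make up. Full scale, the value 1, is 60 cm for a shift and 180 degrees for a turn. A row lasts 1/10 s, in which the tool goes at most 50 mm and 8.59 degrees, less where a joint would pass 70% of its speed; a pose out of reach is approached as far as the arm can. A call with a number of a shift or a turn outside -1 to 1 is refused whole. A call with a gripper value outside its range is refused whole. The fingers move at their own pace and stop on an object; "force" is the grip in N (left out, the last holds). Time passes only in rows, so rows that repeat a pose let the fingers close. It gives the time, the measured TCP pose, the force, the opening and the grip force at its end, in the units of the state.
- bot.read_state(): the state, without advancing time (a new reading comes with each control period).
- bot.read_camera(name): name is "scene" or "top"; returns the picture (480x640x3 uint8, blue, green, red); there is no depth.
- bot.camera_params(name): a dict with "fov_y" (degrees; the focal length in pixels is half the picture's height over the tangent of half this angle, whatever the lens; pixels are square), "cx", "cy" (the principal point, pixels), "rvec" (rotation vector, rad) and "tvec" (3), from world to camera coordinates, as OpenCV has them. Camera axes: x right, y down, z forward; pixel columns grow to the right and rows downward; lengths in m; the calibration is good to about 2 mm. A picture is of the moment at which its call begins. camera_params takes no time and is no camera call.
- bot.finish_job(): hands the job in; it is judged then, once.
The state is a dict: "time": time; "q": joint angles; "joint_vel": joint speeds; "joint_torque": joint torques, N m; "tool_pos": TCP position; "tcp_rot": TCP orientation; "wrist_force": force on the tool from outside, world axes, zero at the start; "torque": the same for the moment, N m; "width": opening from 0.0 (shut) to 1.0 (fully open); "grip_force": force on a finger pad.
Only numpy, scipy, OpenCV 4.12 (cv2) and the standard library are available. Lean on these libraries where they do the work, as an engineer would, in place of code of your own. Each camera call takes 0.05 s, during which the arm holds its last target. There are 200 camera calls.

### The job

The lid of the grey supply case stands ajar. Push the lid fully shut with your fingertips, then set a fingertip in the slot of the round fastener in the lid and turn it clockwise, seen from above, until it stops with the slot lying across the case (left to right, parallel to its front), so that the lid is locked; then take the hand away. Do it all by pushing: do not raise the lid or lift anything, do not turn the fastener across while the lid is still open, and leave the mug, block, timer and jar where they stand.

Things in the scene. Friction and masses are not known exactly. Their poses are not given: they have to be found in the camera images.
- case: Low grey case, fixed, 210 mm deep (x), 230 wide (y), 90 high with its lid shut. Origin: centre of its underside. +x points from the front (nearest the robot) to the hinged back, +y left. Lid: a 10 mm plate. Its hinge line is parallel to y at x = 105, z = 80 mm. A round bare-metal fastener, 104 mm across, is flush in the lid; lid shut, its axis is at x = -34, y = 0.
- lid (a joint): Opening angle of the lid in rad: 0 = fully shut (its stop), grows as the front edge rises; starts between 0.3 and 0.5. The stiff hinge holds the lid where it is left; 2 to 6 N down on its upper face near the front edge moves it.
- lid_front (a point): Point on the upper face of the lid, in the middle of its width, 12 mm behind the front edge; moves with the lid. Plain flat lid lies at left and right, from 53 mm off the middle to 115 mm. Two short raised dashes left and right of the fastener show where its slot points when locked.
- cam (a joint): Angle of the fastener in rad: 0 = open (slot front to back), grows clockwise seen from above, pi/2 = locked, at its stop (slot left to right). Starts between 0 and 0.5, stays where it is left. Turning takes 0.12 Nm: about 5 N sideways 24 mm from the axis. With the lid shut, a tongue below it then passes under a lip in the front wall.
- slot (a point): Centre of the slot's mouth on the turning axis, level with the lid's upper face (90 mm above the bench when shut). z: turning axis, out of the lid; x: along the slot, turns with it. The slot is a straight-walled pocket 84 mm long (x), 40 wide (y), 16 deep, flat floor: the tips of a shut gripper fit in, and pushing its long wall off-centre turns the fastener.
- mug: White mug with a handle, 82 x 112 x 94 mm, standing loose to the right of the case; to be left alone. Origin: centre of its underside.
- block: Wooden block, 45 x 75 x 30 mm, lying loose to the right of the case; to be left alone. Origin: centre of its underside.
- timer: Round white timer with a red handle, 62 mm across, 38 mm high, loose to the right of the case; to be left alone. Origin: centre of its underside.
- clips: Glass clip jar, 89 x 77 x 120 mm, standing loose to the left of the case; to be left alone. Origin: centre of its underside.

How it is judged:
By the outcome, as a careful person would: the job done as asked, in the order asked, and still so for the second after the job is handed in, with the robot touching nothing.
It also fails if it takes over 51 s, if anything falls off the work surface, if the arm or the gripper's body presses on something with over 40 N, if the wrist force passes 120 N, or if a joint passes its speed limit or range.

## Working session

There is one attempt and no reset: what is moved stays moved. The work goes in short steps, Python scripts to look and compute and a tool call to move; the robot and the scene stay as the last step left them, time stands still between calls to the robot, and variables do not carry over. Pictures are saved under pics/ and viewed, at most 12 in all, crops included, and the job is handed in when it is done.

Besides the shell and the picture viewer there is one more tool, called after ">>>" by a JSON object that holds its "method" and its "body", one argument or row to a line. play_rows: Moves the arm, as the interface text tells. Its arguments: {"type":"object","properties":{"commands":{"type":"array"},"force":{"type":"number"}},"required":["commands"]}

```bash
mkdir -p pics
python3 - <<'E'
from workcell import bot
import cv2
for n in("scene","top"):
    cv2.imwrite(f"pics/{n}0.png",bot.read_camera(n)); print(n,bot.camera_params(n))
s=bot.read_state(); print({k:s[k] for k in("time","tool_pos","tcp_rot","width","wrist_force")})
E
```

```text
scene {'fov_y': 42.32130472045719, 'cx': 320.8166771491176, 'cy': 249.95967385513777, 'rvec': array([ 0.93205772, -2.30844646,  1.20231375]), 'tvec': array([0.39871528, 0.26580279, 1.10103516])}
top {'fov_y': 56.595647017827226, 'cx': 322.8900807635709, 'cy': 247.04515490605357, 'rvec': array([ 2.15717396, -2.03213085,  0.24796402]), 'tvec': array([-0.02368681,  0.56006969,  1.07157045])}
{'time': 0.1, 'tool_pos': array([ 0.25939524, -0.62249186,  0.25509965]), 'tcp_rot': array([-3.07860530e+00, -6.15770859e-01,  5.20664904e-04]), 'width': 0.998410145824555, 'wrist_force': array([-0.51902103, -0.5102934 , -0.44581528])}
```

View pics/scene0.png

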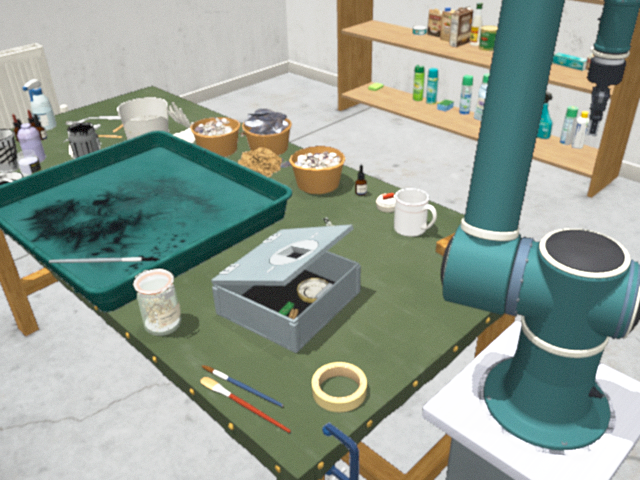

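View pics/top0.png

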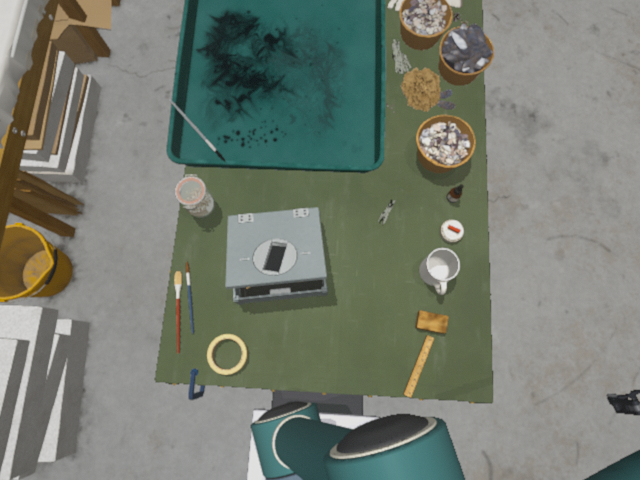

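The scene view shows the lid ajar, with the case's near corner around (295,345). In the top view the lid covers about (227–327, 208–288), the fastener is at (276,257), the jar at (195,197), and the mug at (440,267). I'll zoom in to get the corners.

Run:
```python
import cv2,numpy as np
t=cv2.imread("pics/top0.png")[200:310,215:340]; s=cv2.imread("pics/scene0.png")[215:355,205:370]
a=cv2.resize(t,None,fx=6,fy=5.4,interpolation=cv2.INTER_CUBIC)
cv2.imwrite("pics/tc.png",cv2.resize(t,None,fx=5,fy=5,interpolation=cv2.INTER_CUBIC))
cv2.imwrite("pics/sc.png",cv2.resize(s,None,fx=4,fy=4,interpolation=cv2.INTER_CUBIC))
```

```text
(no output)
```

View pics/tc.png

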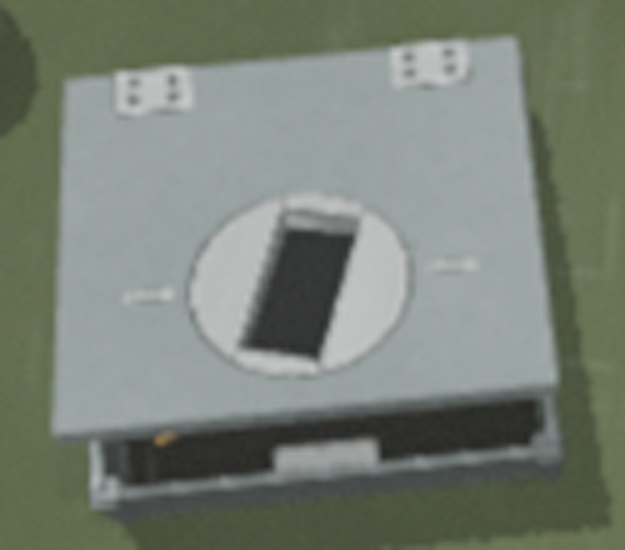

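View pics/sc.png

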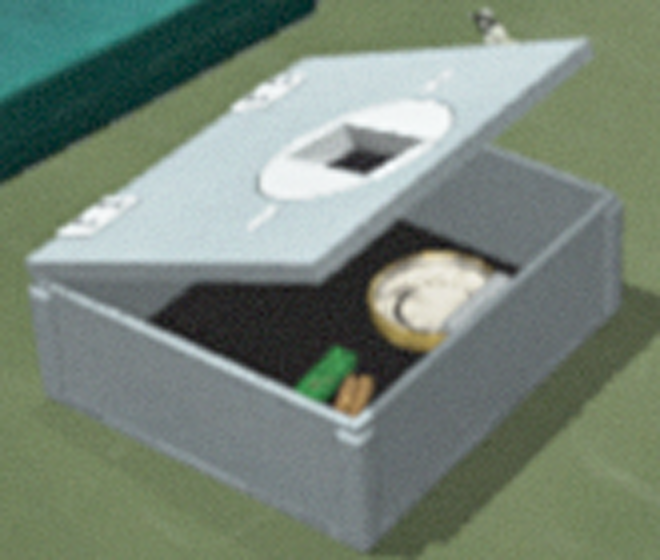

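The crops show the lid's top corners, the front rim corners, and the slot mouth from about (285,207)/(360,215) to (240,348)/(320,360) in the top crop. The slot is already turned slightly clockwise.

```bash
cat > h.py <<'E'
from workcell import bot
import cv2,numpy as np
from scipy.spatial.transform import Rotation as R
def cam(n):
    p=bot.camera_params(n); f=240/np.tan(np.radians(p["fov_y"])/2)
    return f,p["cx"],p["cy"],cv2.Rodrigues(p["rvec"])[0],np.array(p["tvec"]).ravel()
def ray(n,u,v):
    f,cx,cy,Rm,t=cam(n); return -Rm.T@t, Rm.T@np.array([(u-cx)/f,(v-cy)/f,1])
def onz(n,uv,z):
    c,d=ray(n,*uv); return c+d*(z-c[2])/d[2]
def two(a,b):
    (c1,d1),(c2,d2)=ray("top",*a),ray("scene",*b)
    k=np.linalg.lstsq(np.c_[d1,-d2],c2-c1,rcond=None)[0]; p,q=c1+d1*k[0],c2+d2*k[1]
    return (p+q)/2,np.linalg.norm(p-q)
def proj(n,P):
    f,cx,cy,Rm,t=cam(n); q=Rm@P+t; return np.array([cx+f*q[0]/q[2],cy+f*q[1]/q[2]])
E
python3 - <<'E'
from h import *
np.set_printoptions(precision=4,suppress=True)
T=lambda x,y:(215+x/5,200+y/5); S=lambda x,y:(205+x/4,215+y/4)
P={}
for n,a,b in [("BL",(66,80),(33,265)),("FL",(53,433),(318,278-8)),("FR",(555,383),(590,42)),("rimFL",(93,488),(365,425)),("rimFR",(560,443),(620,197)),
 ("slotBR",(360,215),(345,123)),]:
    P[n]=two(T(*a),S(*b)); print(n,*P[n])
for n,a in [("BL",(66,80)),("BR",(517,38))]: print(n,onz("top",T(*a),.0895))
for n,a in [("rimFL",(365,425)),("rimFR",(620,197))]: print(n,onz("scene",S(*a),.08))
print("botFL",onz("scene",S(367,550),0),"botFR",onz("scene",S(620,305),0),"botBL",onz("scene",S(50,400),0))
E
```

```text
BL [0.621  0.2539 0.0846] 0.004584371397963596
FL [0.4299 0.2236 0.1635] 0.003301399764311401
FR [ 0.467  -0.0027  0.1655] 0.001640251978834
rimFL [0.4137 0.2185 0.0774] 0.008484361040806791
rimFR [ 0.4518 -0.0082  0.0715] 0.004940783960027921
slotBR [0.5503 0.096  0.126 ] 0.0017785473303597455
BL [0.6214 0.2544 0.0895]
BR [0.6577 0.0271 0.0895]
rimFL [0.4074 0.2185 0.08  ]
rimFR [ 0.4418 -0.0005  0.08  ]
botFL [0.4089 0.2209 0.    ] botFR [ 0.4472 -0.0078  0.    ] botBL [0.6139 0.2582 0.    ]
```

```bash
cat >> h.py <<'E'
np.set_printoptions(precision=4,suppress=True)
O=np.array([.532,.1235,0]); YAW=.158
def W(x,y,z): return O+R.from_euler("z",YAW).apply([x,y,z])
def to(P,yaw):
    "fractions of move to TCP P, tool x at yaw, pointing down"
    s=bot.read_state(); r0=R.from_rotvec(s["tcp_rot"]); r1=R.from_euler("z",yaw)*R.from_euler("x",np.pi)
    return np.r_[r0.inv().apply(P-s["tool_pos"])/.6,(r0.inv()*r1).as_rotvec()/np.pi]
E
python3 -c "
from h import *
print(W(-.075,-.085,.256),to(W(-.075,-.085,.256),1.8))"
```

```text
[0.4713 0.0278 0.256 ] [ 0.7429 -0.8645  0.0003 -0.0005 -0.0005 -0.4473]
```

>>> {"method": "play_rows", "body": {
  "commands": [
    [[0.743,-0.865,0,0,0,-0.447,1],[0.743,-0.865,0,0,0,-0.447,1],[0.743,-0.865,0,0,0,-0.447,1],[0.743,-0.865,0,0,0,-0.447,1],[0.743,-0.865,0,0,0,-0.447,1],[0.743,-0.865,0,0,0,-0.447,1],[0.743,-0.865,0,0,0,-0.447,1],[0.743,-0.865,0,0,0,-0.447,1]]
  ]
}}

```text
time: 0.9
tool_pos: [0.3834, -0.2407, 0.256]
tcp_rot: [-2.188, -2.254, -0.0]
wrist_force: [0.6, -0.5, -0.5]
width: 0.001
grip_force: 0.0
```

```bash
python3 -c "
from h import *
print(bot.read_state()['tool_pos'],to(W(-.075,-.085,.256),1.8))"
```

```text
[ 0.3834 -0.2407  0.256 ] [ 0.4428  0.1597  0.     -0.     -0.0001 -0.0635]
```

>>> {"method": "play_rows", "body": {
  "commands": [
    [[0.443,0.16,0,0,0,-0.064,1],[0.443,0.16,0,0,0,-0.064,1],[0.443,0.16,0,0,0,-0.064,1],[0.443,0.16,0,0,0,-0.064,1],[0.443,0.16,0,0,0,-0.064,1],[0.443,0.16,0,0,0,-0.064,1],[0.443,0.16,0,0,0,-0.064,1],[0.443,0.16,0,0,0,-0.064,1]]
  ]
}}

```text
time: 1.7
tool_pos: [0.4727, 0.0258, 0.2558]
tcp_rot: [-1.955, -2.459, 0.002]
wrist_force: [0.2, 0.3, -0.3]
width: 0.001
grip_force: 0.0
```

```bash
python3 -c "
from h import *
print(bot.read_state()['tool_pos'],to(W(-.075,-.085,.256),1.8),to(W(-.075,-.085,.115),1.8))
cv2.imwrite('pics/s1.png',cv2.resize(bot.read_camera('scene')[150:370,190:430],None,fx=2.5,fy=2.5))"
```

```text
[0.4727 0.0258 0.2558] [ 0.0037 -0.0015 -0.0004 -0.0004  0.0001 -0.0006] [ 0.0038 -0.0012  0.2346 -0.0004  0.0001 -0.0006]
```

View pics/s1.png

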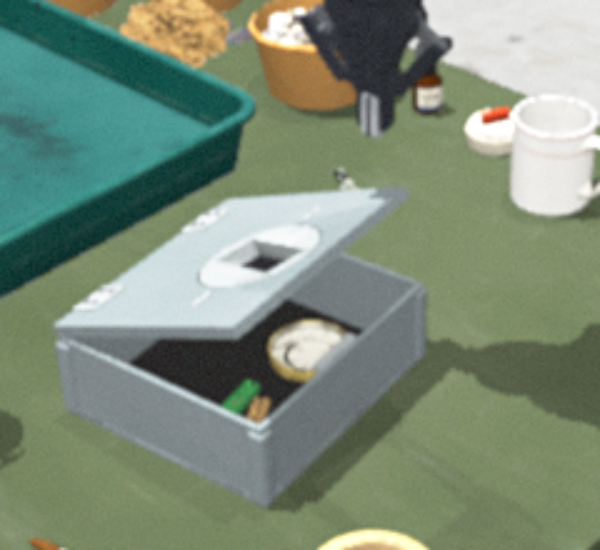

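The shut fingertips hang at about (375,130) in the crop, above the front right of the lid. Next I press down.

>>> {"method": "play_rows", "body": {
  "commands": [
    [[0.004,-0.001,0.08,0,0,0,1],[0.004,-0.001,0.11,0,0,0,1],[0.004,-0.001,0.125,0,0,0,1],[0.004,-0.001,0.14,0,0,0,1],[0.004,-0.001,0.15,0,0,0,1],[0.004,-0.001,0.16,0,0,0,1],[0.004,-0.001,0.17,0,0,0,1],[0.004,-0.001,0.18,0,0,0,1]]
  ]
}}

```text
time: 2.55
tool_pos: [0.4724, 0.0274, 0.1484]
tcp_rot: [1.957, 2.456, 0.001]
wrist_force: [-0.8, -0.3, 0.5]
width: 0.001
grip_force: 0.6
```

```bash
python3 -c "
from h import *
s=bot.read_state();print(s['tool_pos'],s['wrist_force'],s['torque'])
cv2.imwrite('pics/s2.png',np.hstack([cv2.resize(bot.read_camera('scene')[190:370,200:400],None,fx=2,fy=2),cv2.resize(bot.read_camera('top')[180:360,190:390],None,fx=2,fy=2)]))"
```

```text
[0.4724 0.0274 0.1484] [-0.803  -0.3022  0.5406] [-0.0388  0.0855 -0.0148]
```

View pics/s2.png

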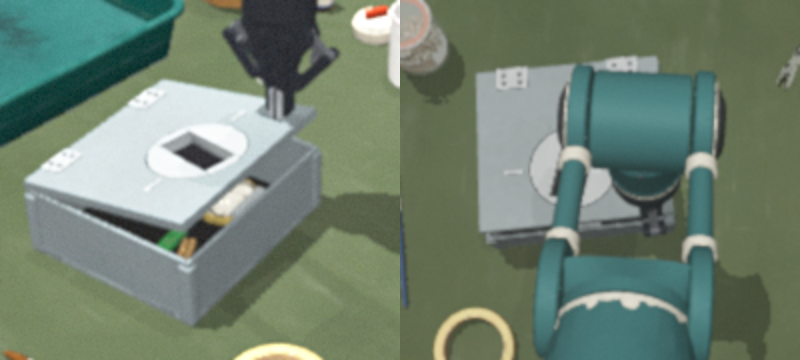

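The lid is following the fingertips and is about half closed, with the tips on it near the front right. I'll keep pressing to the stop.

>>> {"method": "play_rows", "body": {
  "commands": [
    [[0,0,0.01,0,0,0,1],[0,0,0.02,0,0,0,1],[0,0,0.03,0,0,0,1],[0,0,0.04,0,0,0,1],[0,0,0.047,0,0,0,1],[0,0,0.053,0,0,0,1],[0,0,0.056,0,0,0,1],[0,0,0.058,0,0,0,1]]
  ]
}}

```text
time: 3.45
tool_pos: [0.4718, 0.0275, 0.1149]
tcp_rot: [-1.957, -2.456, 0.001]
wrist_force: [-8.7, 0.6, 20.6]
width: 0.001
grip_force: 10.1
```

The tips are at z = 0.090 with 20 N up, so the lid is on its stop. Backing off to look at the slot.

>>> {"method": "play_rows", "body": {
  "commands": [
    [[0,0,-0.08,0,0,0,1],[0,0,-0.16,0,0,0,1],[0,0,-0.16,0,0,0,1]]
  ]
}}

```text
time: 3.75
tool_pos: [0.4772, 0.0276, 0.2172]
tcp_rot: [1.951, 2.448, 0.014]
wrist_force: [1.9, -0.2, 0.6]
width: -0.001
grip_force: 0.0
```

```bash
python3 -c "
from h import *
im=bot.read_camera('scene');cv2.imwrite('pics/s3full.png',im)
print(bot.read_state()['tool_pos'],proj('scene',W(-.034,0,.09)),[proj('scene',W(x,y,.09)) for x in(-.105,.105) for y in(-.115,.115)])
cv2.imwrite('pics/s3.png',cv2.resize(im[215:335,200:365],None,fx=4.8,fy=4.8,interpolation=cv2.INTER_CUBIC))"
```

```text
[0.4754 0.0276 0.214 ] [301.0522 274.1034] [array([360.3499, 258.3271]), array([294.1924, 317.0409]), array([283.0409, 229.0371]), array([212.9898, 279.4492])]
```

View pics/s3.png

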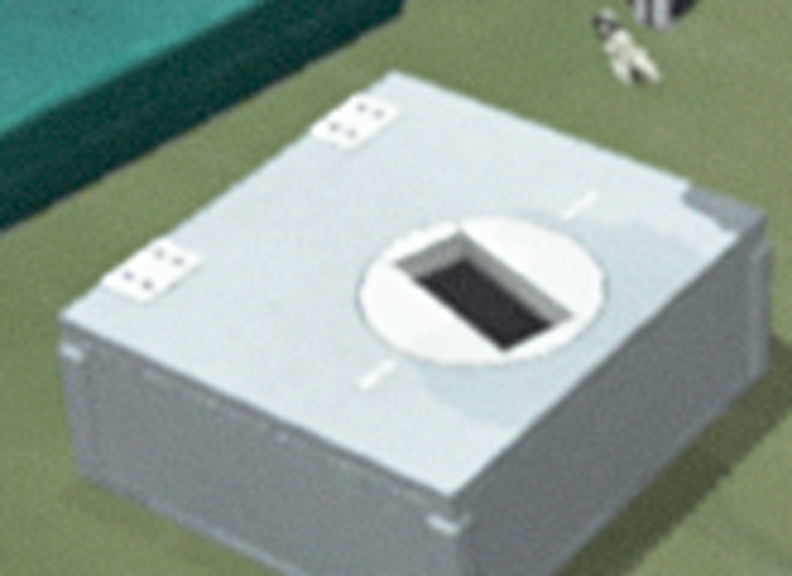

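The lid is fully shut. In the crop the slot mouth's corners are at (397,263), (463,233), (570,318) and (505,352), and the disc's centre is near (481,290).

```bash
python3 -c "
from h import *
S=lambda x,y:onz('scene',(200+(x+.5)/4.8-.5,215+(y+.5)/4.8-.5),.09)
c=[S(453,495),S(765,217),S(395,72),S(62,318)]; print('centre',np.mean(c,0),'sides',[np.linalg.norm(c[i]-c[i-1]) for i in range(4)])
for a,b in((0,1),(3,2)): d=c[a]-c[b]; print('yaw',np.arctan2(-d[0],d[1]))
m=[S(397,263),S(463,233),S(570,318),S(505,352)]
print('slot c',np.mean(m,0),'sides',[np.linalg.norm(m[i]-m[i-1]) for i in range(4)],'exp',W(-.034,0,.09),'disc',S(481,290))
for a,b in((0,3),(1,2)): d=m[a]-m[b]; print('slot yaw',np.arctan2(d[1],d[0]))
"
```

```text
centre [0.5306 0.1272 0.09  ] sides [np.float64(0.208354703655118), np.float64(0.22558680361127814), np.float64(0.21123690607848308), np.float64(0.23068416718959153)]
yaw 0.15952195967140342
yaw 0.17195044375949325
slot c [0.4972 0.1218 0.09  ] sides [np.float64(0.08036640363171578), np.float64(0.0352060351587132), np.float64(0.07891674215451688), np.float64(0.035100466037008775)] exp [0.4984 0.1182 0.09  ] disc [0.498  0.1221 0.09  ]
slot yaw -0.14621958989567163
slot yaw -0.14810228180659338
```

```bash
cat >> h.py <<'E'
C=np.array([.498,.120,0])
def arc(phi,r,z,off=0):
    a=YAW-phi; n=np.array([np.sin(a),-np.cos(a),0])  # push direction (clockwise, back end)
    return C+r*np.array([np.cos(a),np.sin(a),0])+off*n+[0,0,z], a+np.pi/2
E
python3 -c "
from h import *
print(bot.read_state()['tool_pos'])
for z in(.15,.104):print(to(*arc(.305,.02,z)))"
```

```text
[0.4754 0.0276 0.214 ]
[0.1299 0.1011 0.1074 0.0031 0.0001 0.1184]
[0.13   0.1004 0.1841 0.0031 0.0001 0.1184]
```

>>> {"method": "play_rows", "body": {
  "commands": [
    [[0.13,0.101,0,0,0,0.118,1],[0.13,0.101,0.05,0,0,0.118,1],[0.13,0.101,0.1,0,0,0.118,1],[0.13,0.101,0.1,0,0,0.118,1],[0.13,0.101,0.1,0,0,0.118,1],[0.13,0.101,0.1,0,0,0.118,1]]
  ]
}}

```text
time: 4.4
tool_pos: [0.5139, 0.1165, 0.1502]
tcp_rot: [2.376, 2.054, 0.001]
wrist_force: [0.4, -0.0, 1.2]
width: 0.0
grip_force: 0.0
```

```bash
python3 -c "
from h import *
im=bot.read_camera('scene')
cv2.imwrite('pics/s4.png',cv2.resize(im[215:335,200:365],None,fx=4,fy=4,interpolation=cv2.INTER_CUBIC))
print(bot.read_state()['tool_pos'],[proj('scene',arc(.305,.02,z)[0]) for z in(.125,.09)])
for z in(.125,.104):print(to(*arc(.305,.02,z)))"
```

```text
[0.5143 0.1165 0.1508] [array([294.1628, 256.2947]), array([294.983 , 270.0914])]
[ 0.0017  0.0055  0.043   0.0006 -0.0002  0.0005]
[ 0.0017  0.0054  0.078   0.0006 -0.0002  0.0005]
```

View pics/s4.png

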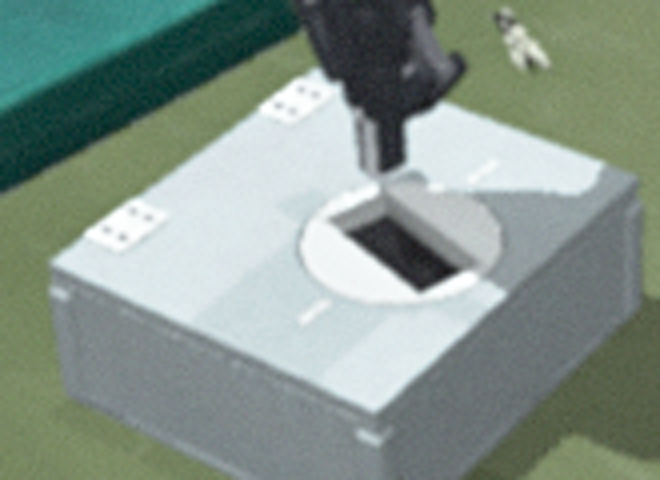

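The tips hang at about (383,170) in the crop. Dropped to lid height they land near (386,225), which is inside the back half of the slot. Going in.

>>> {"method": "play_rows", "body": {
  "commands": [
    [[0.001,0.005,0.01,0,0,0,1],[0.001,0.005,0.025,0,0,0,1],[0.001,0.005,0.04,0,0,0,1],[0.001,0.005,0.05,0,0,0,1],[0.001,0.005,0.06,0,0,0,1],[0.001,0.005,0.068,0,0,0,1],[0.001,0.005,0.076,0,0,0,1],[0.001,0.005,0.076,0,0,0,1]]
  ]
}}

```text
time: 5.25
tool_pos: [0.5161, 0.1172, 0.103]
tcp_rot: [-2.377, -2.053, 0.002]
wrist_force: [-0.2, -0.4, -0.2]
width: 0.001
grip_force: 0.0
```

```bash
python3 -c "
from h import *
print(bot.read_state()['tool_pos'],bot.read_state()['wrist_force'])
for p in(.4,.55,.7,.85,1.0,1.15,1.3): print(p,to(*arc(p,.02,.104,.009)))"
```

```text
[0.5161 0.1172 0.103 ] [-0.1818 -0.4429 -0.2028]
0.4 [-0.0178  0.0012 -0.0017 -0.0004  0.0002  0.0307]
0.55 [-0.0224 -0.0019 -0.0016 -0.0004  0.0002  0.0784]
0.7 [-0.0264 -0.0056 -0.0016 -0.0004  0.0002  0.1262]
0.85 [-0.0298 -0.0099 -0.0016 -0.0004  0.0003  0.1739]
1.0 [-0.0326 -0.0146 -0.0016 -0.0004  0.0003  0.2217]
1.15 [-0.0346 -0.0197 -0.0016 -0.0004  0.0003  0.2694]
1.3 [-0.0358 -0.025  -0.0016 -0.0003  0.0003  0.3172]
```

>>> {"method": "play_rows", "body": {
  "commands": [
    [[-0.009,0.001,0,0,0,0.015,1],[-0.018,0.001,0,0,0,0.031,1],[-0.02,0,0,0,0,0.055,1],[-0.0225,-0.002,0,0,0,0.078,1],[-0.0245,-0.004,0,0,0,0.102,1],[-0.0265,-0.0055,0,0,0,0.126,1],[-0.028,-0.0075,0,0,0,0.15,1],[-0.03,-0.01,0,0,0,0.174,1]]
  ]
}}

```text
time: 6.05
tool_pos: [0.5095, 0.1015, 0.1043]
tcp_rot: [-2.845, -1.331, -0.006]
wrist_force: [2.5, 4.3, -4.1]
width: 0.001
grip_force: 2.7
```

```bash
python3 -c "
from h import *
print(bot.read_state()['tool_pos'],bot.read_state()['wrist_force'])
for p in(.85,1.0,1.15,1.3,1.45,1.57): print(p,to(*arc(p,.02,.104,.009)))"
```

```text
[0.5095 0.1015 0.1043] [ 2.5077  4.3467 -4.1475]
0.85 [-0.0035 -0.0011  0.0005  0.0003 -0.0012 -0.0012]
1.0 [-0.0083 -0.0037  0.0004  0.0002 -0.0013  0.0466]
1.15 [-0.0127 -0.0069  0.0004  0.0002 -0.0013  0.0943]
1.3 [-0.0165 -0.0109  0.0004  0.0001 -0.0013  0.1421]
1.45 [-0.0197 -0.0153  0.0004 -0.     -0.0013  0.1898]
1.57 [-0.0218 -0.0192  0.0004 -0.0001 -0.0013  0.228 ]
```

>>> {"method": "play_rows", "body": {
  "commands": [
    [[-0.0025,-0.001,0,0,0,0.023,1],[-0.005,-0.0025,0,0,0,0.046,1],[-0.0075,-0.004,0,0,0,0.07,1],[-0.01,-0.006,0,0,0,0.094,1],[-0.012,-0.008,0,0,0,0.118,1],[-0.014,-0.01,0,0,0,0.142,1],[-0.016,-0.012,0,0,0,0.166,1],[-0.0175,-0.0145,0,0,0,0.19,1]]
  ]
}}

```text
time: 6.85
tool_pos: [0.497, 0.0985, 0.1046]
tcp_rot: [-3.111, -0.436, -0.009]
wrist_force: [6.1, 1.4, -4.4]
width: -0.003
grip_force: 2.8
```

```bash
python3 -c "
from h import *
print(bot.read_state()['tool_pos'],bot.read_state()['wrist_force'])
for o in(.009,.014):print(to(*arc(1.57,.02,.104,o)))
im=bot.read_camera('scene')
cv2.imwrite('pics/s5.png',cv2.resize(im[215:335,200:365],None,fx=4,fy=4,interpolation=cv2.INTER_CUBIC))"
```

```text
[0.497  0.0985 0.1046] [ 6.0719  1.4018 -4.3554]
[-0.0074 -0.0027  0.001  -0.0001 -0.0018  0.0381]
[-0.0157 -0.0037  0.0009 -0.0001 -0.0018  0.0381]
```

View pics/s5.png

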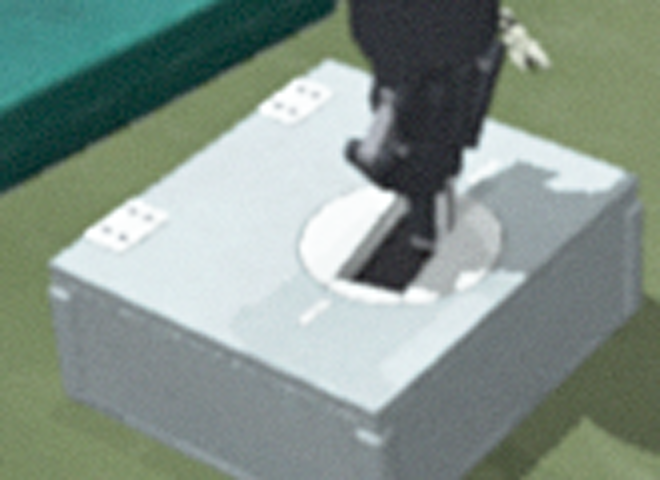

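The slot is nearly across, with its left end at about (375,280) in the crop and the dash at (315,310). I'll continue to the stop and watch the force.

>>> {"method": "play_rows", "body": {
  "commands": [
    [[-0.002,-0.002,0,0,0,0.018,1],[-0.004,-0.003,0,0,0,0.038,1],[-0.006,-0.003,0,0,0,0.038,1],[-0.008,-0.003,0,0,0,0.038,1],[-0.01,-0.003,0,0,0,0.038,1],[-0.012,-0.003,0,0,0,0.038,1]]
  ]
}}

```text
time: 7.5
tool_pos: [0.492, 0.0996, 0.1054]
tcp_rot: [-3.128, -0.253, -0.018]
wrist_force: [11.5, 8.0, -8.8]
width: -0.001
grip_force: 6.7
```

>>> {"method": "play_rows", "body": {
  "commands": [
    [[-0.002,0,0,0,0,0,1],[-0.004,0,0,0,0,0,1],[-0.006,0,0,0,0,0,1],[-0.006,0,0,0,0,0,1]]
  ]
}}

```text
time: 7.9
tool_pos: [0.4918, 0.0996, 0.1069]
tcp_rot: [-3.127, -0.253, -0.029]
wrist_force: [17.3, 8.3, -9.1]
width: -0.0
grip_force: 8.9
```

```bash
python3 -c "
from h import *
print(bot.read_state()['tool_pos'],bot.read_state()['wrist_force'],bot.read_state()['torque'])
print(to(*arc(1.57,.02,.104,.009)))"
```

```text
[0.4918 0.0996 0.1069] [17.2581  8.3372 -9.1385] [ 1.5396 -2.8409 -0.1022]
[ 0.0006  0.0014  0.0048 -0.0009 -0.0061  0.0009]
```

Position has stopped changing while the force rises to 17 N, and the tip is within 1 mm of where the locked slot puts it, so the fastener is at its stop. I'll unload, lift out and back away.

>>> {"method": "play_rows", "body": {
  "commands": [
    [[0.01,0,0,0,0,0,1],[0.018,-0.003,0,0,0,0,1],[0.018,-0.003,0,0,0,0,1],[0.018,-0.003,-0.02,0,0,0,1],[0.018,-0.003,-0.05,0,0,0,1],[0.018,-0.003,-0.13,0,0,0,1],[0.018,-0.003,-0.2,0,0,0,1],[0.018,-0.003,-0.2,0,0,0,1]]
  ]
}}

```text
time: 8.7
tool_pos: [0.498, 0.1009, 0.2319]
tcp_rot: [-3.13, -0.255, -0.02]
wrist_force: [1.3, -0.7, 1.4]
width: 0.004
grip_force: 0.0
```

```bash
python3 -c "
from h import *
print(bot.read_state()['tool_pos'],bot.read_state()['wrist_force'])
print(to(np.array([.42,-.3,.23]),.3))
im=bot.read_camera('scene')
cv2.imwrite('pics/s6.png',cv2.resize(im[215:335,200:365],None,fx=4.8,fy=4.8,interpolation=cv2.INTER_CUBIC))"
```

```text
[0.498  0.1009 0.2319] [ 1.2877 -0.7037  1.3641]
[-0.2363  0.6384  0.0003  0.0003 -0.004  -0.0438]
```

View pics/s6.png

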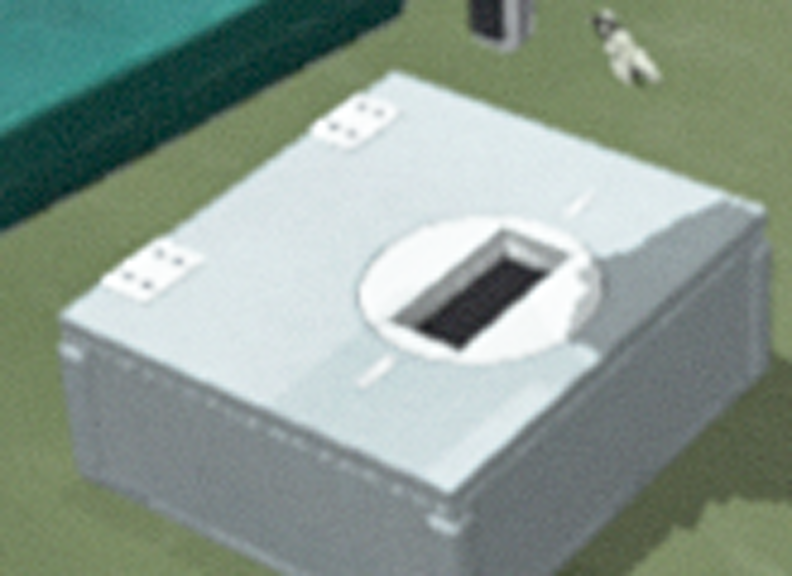

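The slot now lies across the case, in line with the dashes at (378,373) and (580,203). Its mouth corners are at about (387,318), (500,231), (575,268) and (460,350). A quick numeric check follows, and I'll move the hand well clear to the right.

```bash
python3 -c "
from h import *
S=lambda x,y:onz('scene',(200+(x+.5)/4.8-.5,215+(y+.5)/4.8-.5),.09)
for a,b in(((387,318),(500,231)),((460,350),(575,268)),((378,373),(580,203)),((453,495),(765,217))):
    d=S(*a)-S(*b); print(np.arctan2(-d[0],d[1]),np.linalg.norm(d))"
```

```text
0.13484835949541354 0.07718975573871566
0.0744200129769043 0.07369637354406525
0.1705763748169774 0.14550561348533117
0.15952195967140342 0.22558680361127814
```

>>> {"method": "play_rows", "body": {
  "commands": [
    [[-0.06,0.16,-0.03,0,0,0,1],[-0.12,0.32,-0.03,0,0,0,1],[-0.18,0.48,-0.03,0,0,0,1],[-0.236,0.638,-0.03,0,0,0,1],[-0.236,0.638,-0.03,0,0,0,1],[-0.236,0.638,-0.03,0,0,0,1],[-0.236,0.638,-0.03,0,0,0,1],[-0.236,0.638,-0.03,0,0,0,1]]
  ]
}}

```text
time: 9.55
tool_pos: [0.4159, -0.2925, 0.2405]
tcp_rot: [-3.129, -0.254, 0.003]
wrist_force: [1.5, -0.4, 0.6]
width: 0.003
grip_force: 0.0
```

```bash
python3 -c "
from h import *
im=bot.read_camera('top');c=im[190:310,215:340]
cv2.imwrite('pics/t7.png',cv2.resize(c,None,fx=4.8,fy=4.8,interpolation=cv2.INTER_CUBIC))
u=proj('top',W(-.034,0,.08));print(u)
m=(cv2.cvtColor(im,6)<110).astype('uint8');k=np.zeros_like(m);cv2.circle(k,(int(u[0]),int(u[1])),24,1,-1)
ys,xs=np.nonzero(m*k);P=np.array([onz('top',(x,y),.074)[:2] for x,y in zip(xs,ys)]);w,v=np.linalg.eigh(np.cov(P.T));d=v[:,1]*np.sign(v[1,1])
print(len(P),P.mean(0),np.sqrt(12*w),np.arctan2(-d[0],d[1]))"
```

```text
[278.0592 267.3876]
475 [0.503  0.1215] [0.037  0.0825] 0.14549807225736633
```

View pics/t7.png

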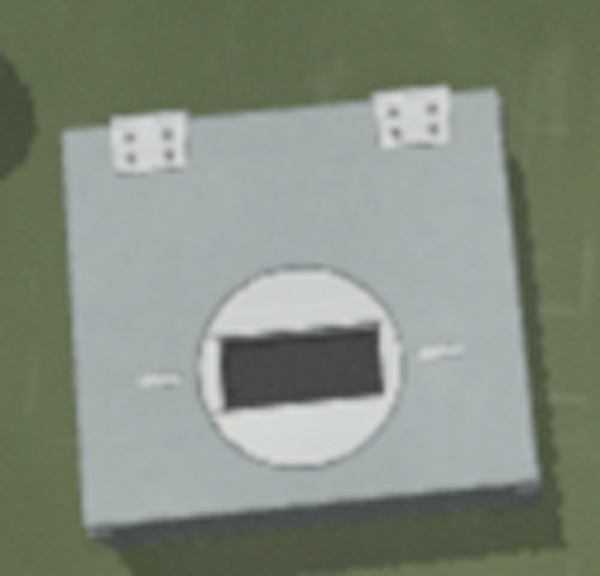

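The top view shows the lid shut and the slot (220–383, 325–408) parallel to the front edge and in line with both dashes. Its yaw is 0.146 against about 0.158 for the case, so it is locked. Handing in.

```bash
python3 -c "
from workcell import bot
print(bot.finish_job())"
```

```text
the job is handed in; nothing more can be done
None
```

I pushed the lid fully shut, turned the fastener clockwise to its stop with the slot across the case, and moved the hand clear; the job was handed in at about 9.6 s. The mug, block, timer and jar were never touched.

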